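# Load a metal sample and run the stuck gauge carriage home

## Task

Take the straight-sided metal tube from the row of four samples, stand it upright in the round nest of the carriage and let go of it, then push the carriage along the rail: it is stuck, so lean on it steadily until it breaks free, run it on until its nose rod presses on the stop hidden inside the closed end housing, hold it firmly against that stop for a moment and leave it there touching the stop, with the sample still in the nest. Be gentle: never push the carriage with more than 25 N, and leave the other samples where they stand.

Things in the scene. Friction and masses are not known exactly. Their poses are not given: they have to be found in the camera images.
- sample_mid (a point): The sample to load: a straight-sided aluminium tube, 43 mm in diameter and 48 mm high, 0.14 kg, the only straight-sided tube among the four loose pieces in the row in front of the robot. The point is its centre, 24 mm above its underside; z is its upright axis. At least 50 mm of free room round it.
- nest (a point): Centre of the floor of the carriage's round nest, where the sample's underside is to rest, 28 mm above the worktop. The nest is 46.5 mm in diameter, 9 mm deep, chamfered; the carriage's flat top is 9 mm above this point. y points along the rail in the direction of travel, towards the end housing; x across the rail; z up.
- tab_rear (a point): Centre of the rear face of the carriage's upright push tab, 59 mm above the worktop. The tab is 50 mm wide, 12 mm thick and reaches 22 mm above and below this point; its front face is 55 mm behind the nest's centre. y is the direction to push. Free room behind it: 41 mm to a low end bar of the rail (26 mm high; the rail itself is 18 mm).
- carriage: Sliding aluminium plate 76 x 110 x 18 mm with nest, tab and a 10 mm nose rod. Origin: centre of its underside, 19 mm above the worktop; it slides only along +y. It starts stuck: pushed slowly (under 20 mm/s) it gives way at 8 to 14 N within 10 mm, jumps a little, then runs with 2 to 4 N and stays where it is left. Over 25 N harms it.
- rail: The fixed rail, an aluminium bed 90 x 415 x 10 mm with two guide bars, bolted down. Origin: on the worktop in the middle of the rail's width; y runs along the rail in the direction of travel, x across it. The bed reaches from 203 mm behind to 212 mm ahead of the origin; at the start the carriage's origin is 90 mm behind it.
- end_housing: Closed grey housing fixed on the rail's far end, 74 x 140 mm, top 56 mm above the worktop; origin 46 mm under its top centre. The stop hidden in it lies differently each time: met after 55 to 95 mm of travel. It has a buffer: the push grows about 2 N per mm once touched. Hold a push of 7 N or more for half a second; released, the carriage stays touching.
- step_piece: Bystander: solid stepped metal piece, 47 mm in diameter, 50 mm high, loose on the worktop. Origin: centre of its underside.
- puck_piece: Bystander: low plain solid metal puck, 48 mm in diameter, 26 mm high, loose on the worktop. Origin: centre of its underside.
- stepped_tube: Bystander: metal tube with a narrower upper half, 44 mm in diameter at the base, 45 mm high, loose on the worktop. Origin: centre of its underside.
- sample: The same sample: origin at the centre of its underside.
Things that resemble listed ones, but are neither listed nor needed, are in the scene too. What is shaped like the sample but yellow is not meant.

How it is judged:
By the outcome, as a careful person would: the job done as asked, in the order asked, and still so for the second after the job is handed in, with the robot touching nothing.
It also fails if it takes over 72 s, if anything falls off the work surface, if the arm or the gripper's body presses on something with over 40 N, if the wrist force passes 120 N, or if a joint passes its speed limit or range.

## Robot

A 6-joint arm with a two-finger parallel gripper is mounted at the origin on a cart in front of the work surface, level with it; the furniture and walls round the work are solid. World frame = base frame: x ahead of the robot, y to its left, z up, the work surface at z = 0. Lengths are in m, angles in rad, forces in N, time in s.
With the tool pointing down it reaches from about 0.275 to 0.975 m from the base axis. Payload 8.4 kg.
Tool frame: the origin (TCP) lies at the very end of the fingers, on their centre line; the grasp point (between the pads) lies 19 mm behind it; z points along the fingers, y is the line along which they close (so a half turn about z gives the same grasp; the last joint's range is limited). The gripper opens to 92 mm and grips with 3 to 60 N. Pads are 20 mm wide; open, the fingers measure 128 mm over their backs; the gripper's body (75 mm by 189 mm) begins 69 mm behind the grasp point.
Start: joints at [-1.261, 0.353, 1.633, -0, 1.155, -0.002], TCP at [0.192, -0.595, 0.215] pointing down, gripper open.
Joint ranges: [-2.63, 2.63], [-0.92, 2.1], [0.06, 2.66], [-1.3, 4.44], [0, 2.69], [-3.02, 3.02]. Speed limits (rad/s): [2.22, 2.22, 2.79, 3.14, 3.14, 3.14].

## Interface

Orientations are given as a unit quaternion [w, x, y, z].
In Python, from bench import observe, snapshot, calibration, job_done, silhouettes, mark_of gives the robot as it stands.
- The arm moves only by the tool step_arm, never from a script. Its argument "steps" is a list of rows, each a list of 4 numbers: the shift along the tool's x, y, z in units of 50 mm (1.0 is 50 mm), then the turn about the tool's z in degrees. A call has exactly 5 rows; each row shifts and turns the commanded pose from where the row before left it, along the tool's axes as they then stand; what a row does not reach is not made up. A row lasts 1/8 s, in which the tool goes at most 62.5 mm and 10.7 degrees, less where a joint would pass 70% of its speed; a pose out of reach is approached as far as the arm can. A call is refused whole if a number of a shift passes 1 or a number of a turn 10.7, either way. A call with a gripper value outside its range is refused whole. "fingers" is the opening, from 0 (shut) to 1 (fully open), set as the call begins (left out, the last holds). The fingers move at their own pace and stop on an object; the grip force is fixed at half the most. Time passes only in rows, so rows that do not move let the fingers close, or fill a call up. It gives the time, the measured TCP pose, the force, the opening and the grip force at its end, in the units of the state.
- observe(): the state, without advancing time (a new reading comes with each control period).
- snapshot(name): name is "scene" or "top" or "wrist"; returns the picture (480x640x3 uint8, red, green, blue); there is no depth.
- calibration(name): a dict with "vfov" (degrees; the focal length in pixels is half the picture's height over the tangent of half this angle, whatever the lens; pixels are square), "cx", "cy" (the principal point, pixels), "rvec" (rotation vector, rad) and "tvec" (3), from world to camera coordinates, as OpenCV has them. Camera axes: x right, y down, z forward; pixel columns grow to the right and rows downward; lengths in m; the calibration is good to about 2 mm. A picture is of the moment at which its call begins: read the wrist's pose just before it. calibration takes no time and is no camera call; for the wrist camera it gives the pose at the moment of the call.
- job_done(): hands the job in; it is judged then, once.
Trained networks look in the newest picture that a camera, given by its name, has taken for a name from the list of things; names that differ only in an ending like _2 or _b are one class to them, and where a whole thing is asked for, a point or a joint stands for the part that bears it (a point fixed in the world has none). Each returns a list of dicts, best first, with "conf" (0 to 1); they miss things now and then, are a little off and sometimes report something else, mostly with a low value. They report only what shows in the picture. A call takes as long as a camera call. They do not tell look-alikes from the thing itself.
- silhouettes(target, camera): "region" (480x640 bool, what is visible of it) and "at" ([column, row] in pixels, amid what is visible of it).
- mark_of(target, camera): "at" ([column, row] in pixels: a listed point, or the origin of a listed thing).
The state is a dict: "clock": time; "joint_positions": joint angles; "qd": joint speeds; "joint_efforts": joint torques, N m; "ee_pos": TCP position; "tool_rot": TCP orientation; "contact_force": force on the tool from outside, world axes, zero at the start; "ft_torque": the same for the moment, N m; "opening": finger opening in m; "grip_force": force on a finger pad.
Only numpy, scipy, OpenCV 4.12 (cv2) and the standard library are available. Lean on these libraries where they do the work, as an engineer would, in place of code of your own. Each camera call takes 0.05 s, during which the arm holds its last target. There are 200 camera calls.

## Working session

There is one attempt and no reset: what is moved stays moved. The work goes in short steps, Python scripts to look and compute and a tool call to move; the robot and the scene stay as the last step left them, time stands still between calls to the robot, and variables do not carry over. Pictures are saved under pics/ and viewed, at most 10 in all, crops included, and the job is handed in when it is done.

Besides the shell and the picture viewer there is one more tool, called after "Call:" by a JSON object that holds its "method" and its "body", one argument or row to a line. step_arm: Moves the arm, as the interface text tells. Its arguments: {"type":"object","properties":{"steps":{"type":"array"},"fingers":{"type":"number"}},"required":["steps"]}

```bash
mkdir -p pics; ls; cat > h.py <<'E'
import numpy as np, cv2
from bench import *
def K(c):
    f=240/np.tan(np.radians(c["vfov"])/2); return np.array([[f,0,c["cx"]],[0,f,c["cy"]],[0,0,1]])
def ray(cam,px,c=None):
    c=c or calibration(cam); R=cv2.Rodrigues(np.array(c["rvec"],float))[0]; t=np.array(c["tvec"],float)
    o=-R.T@t; d=R.T@np.linalg.inv(K(c))@np.array([px[0],px[1],1.]); return o,d
def atz(cam,px,z,c=None):
    o,d=ray(cam,px,c); return o+d*(z-o[2])/d[2]
def proj(cam,P,c=None):
    c=c or calibration(cam); return cv2.projectPoints(np.array(P,float).reshape(-1,3),np.array(c["rvec"],float),np.array(c["tvec"],float),K(c),None)[0].reshape(-1,2)
E
python3 - <<'E'
from h import *
s=observe(); print(s)
for n in("scene","top"):
    im=snapshot(n); cv2.imwrite(f"pics/{n}0.png",im[:,:,::-1]); c=calibration(n); print(n,c, ray(n,[320,240])[0])
    for t,z in(("sample_mid",.024),("nest",.028),("tab_rear",.059),("rail",0),("carriage",.019),("end_housing",.01),("step_piece",0),("puck_piece",0),("stepped_tube",0)):
        for m in mark_of(t,n)[:3]: print(n,t,round(m["conf"],2),np.round(m["at"],1),atz(n,m["at"],z).round(4))
E
```

```text
pics
{'clock': 0.0, 'joint_positions': array([-1.26138411e+00,  3.53607833e-01,  1.63417511e+00, -2.20064225e-05,
        1.15519194e+00, -2.43272425e-03]), 'qd': array([ 0.00075631,  0.0005118 ,  0.00039065,  0.00047351, -0.00018489,
       -0.00110462]), 'joint_efforts': array([ 1.59198327e-03, -5.93835962e+01, -3.34213400e+01,  6.98747439e-02,
        2.34216516e-02, -1.80284001e-04]), 'ee_pos': array([ 0.19157524, -0.59437041,  0.21387134]), 'tool_rot': array([-6.81451063e-04,  9.87867772e-01,  1.55295806e-01, -1.15608142e-04]), 'contact_force': array([-0.5220478 , -0.13312983, -0.47916475]), 'ft_torque': array([-0.04342532, -0.01224256, -0.01519945]), 'grip_force': 0.0, 'opening': 0.09207516673860823}
scene {'vfov': 45.29534102186608, 'cx': 325.5560327343463, 'cy': 241.41054047692853, 'rvec': array([ 0.67631029, -2.46870108,  1.29621475]), 'tvec': array([0.47796472, 0.15433421, 0.7422569 ])} [0.12386678 0.69208543 0.5557782 ]
scene sample_mid 0.91 [296.2 343.2] [0.451  0.2514 0.024 ]
scene sample_mid 0.88 [350.4 372.5] [0.3648 0.2603 0.024 ]
scene nest 0.74 [295.7 357.6] [0.4348
[... 1023 characters left out ...]
306.4] [0.367  0.2613 0.024 ]
top sample_mid 0.22 [213.6 194.9] [0.5841 0.2801 0.024 ]
top nest 0.73 [327.7 197.8] [0.5796 0.0567 0.028 ]
top nest 0.36 [331.8 200.4] [0.5745 0.0487 0.028 ]
top tab_rear 0.57 [361.8 200.4] [ 0.5675 -0.0074  0.059 ]
top rail 0.91 [283.9 198.8] [0.5837 0.1437 0.    ]
top carriage 0.95 [332.3 199.2] [0.5792 0.0474 0.019 ]
top carriage 0.42 [328.7 198.3] [0.5809 0.0545 0.019 ]
top end_housing 0.64 [216.2 194. ] [0.5896 0.2775 0.01  ]
top step_piece 0.79 [413.1 276. ] [ 0.4309 -0.1121  0.    ]
top puck_piece 0.91 [283.2 280.8] [0.4192 0.142  0.    ]
top stepped_tube 0.79 [352.3 278.3] [0.4253 0.0071 0.    ]
top stepped_tube 0.57 [284.5 282.9] [0.4151 0.1394 0.    ]
```

View pics/scene0.png

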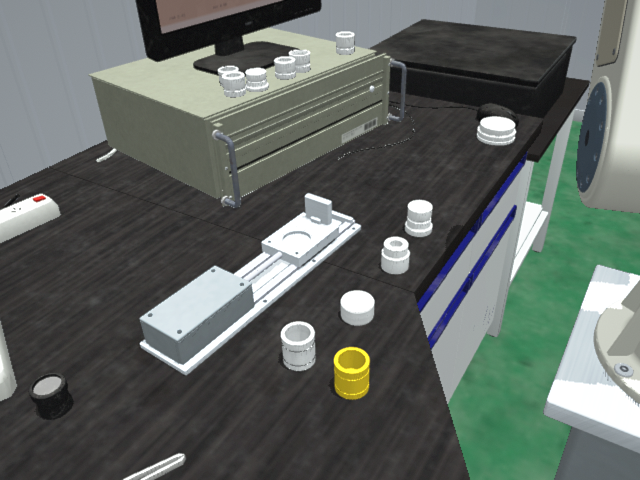

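View pics/top0.png

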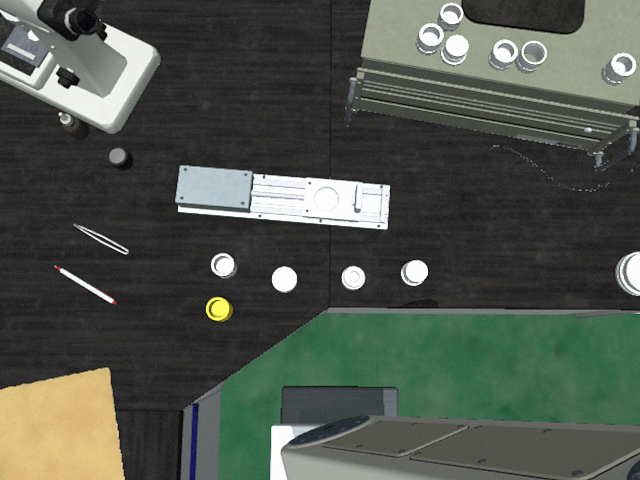

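The row runs, left to right in the top view, plain tube (223,265), puck (284,279), stepped tube (353,278) and stepped piece (415,272). The yellow decoy is at (219,309). The carriage nest is at (327,200), the tab at (358,198) and the housing at (214,188). Next I refine these with model fits in both views.

```bash
cat >> h.py <<'E'
from scipy.optimize import minimize
def cylmask(cam,x,y,r,z0,z1,c):
    a=np.linspace(0,2*np.pi,40); P=[[x+r*np.cos(t),y+r*np.sin(t),z] for z in(z0,z1) for t in a]
    m=np.zeros((480*4,640*4),np.uint8); h=cv2.convexHull((proj(cam,P,c)*4+1.5).astype(np.int32)); cv2.fillConvexPoly(m,h,1); return m
def fitcyl(views,x0,r,z0,z1):
    reg=[(cam,c,cv2.resize(R.astype(np.uint8),None,fx=4,fy=4,interpolation=cv2.INTER_NEAREST)) for cam,c,R in views]
    def f(p):
        e=0
        for cam,c,R in reg:
            m=cylmask(cam,p[0]/100,p[1]/100,r,z0,z1,c); e+=1-(m&R).sum()/max(1,(m|R).sum())
        return e/len(reg)
    o=minimize(f,np.array(x0)*100,method="Nelder-Mead",options=dict(initial_simplex=np.array([x0,[x0[0]+.006,x0[1]],[x0[0],x0[1]+.006]])*100,xatol=.01,fatol=1e-4)); return o.x/100,1-o.fun
E
python3 - <<'E'
from h import *
V=[]
for n,px in(("scene",(297,345)),("top",(223,265))):
    snapshot(n); c=calibration(n)
    for s in silhouettes("sample_mid",n):
        print(n,s["conf"],s["at"],s["region"].sum())
        if np.hypot(*(np.array(s["at"])-px))<15: V.append((n,c,s["region"])); break
    for t in("rail","end_housing","carriage"):
        s=silhouettes(t,n)
        if s: 
            np.save(f"{n}_{t}.npy",s[0]["region"]); print(n,t,s[0]["conf"],s[0]["at"],s[0]["region"].sum(), cv2.boxPoints(cv2.minAreaRect(np.argwhere(s[0]["region"])[:,::-1].astype(np.float32))).round(1).tolist())
for v in([V[0]],[V[1]],V): print(fitcyl(v,[.449,.257],.0215,0,.048))
im=cv2.imread("pics/top0.png")[150:250,160:410]; cv2.imwrite("pics/topz.png",cv2.resize(im,None,fx=3.2,fy=3.2,interpolation=cv2.INTER_CUBIC))
E
```

```text
scene 0.85 [295.0, 344.8] 1388
scene rail 0.57 [237.2, 291.6] 13777 [[126.19999694824219, 329.0], [316.20001220703125, 172.6999969482422], [362.79998779296875, 229.5], [172.89999389648438, 385.70001220703125]]
scene end_housing 0.69 [197.4, 314.4] 6641 [[130.39999389648438, 323.20001220703125], [226.89999389648438, 250.8000030517578], [265.8999938964844, 302.79998779296875], [169.39999389648438, 375.20001220703125]]
scene carriage 0.56 [305.4, 238.4] 3263 [[235.60000610351562, 270.20001220703125], [313.70001220703125, 186.6999969482422], [351.1000061035156, 221.6999969482422], [273.0, 305.20001220703125]]
top 0.81 [221.7, 265.3] 525
top rail 0.9 [277.6, 197.0] 9726 [[173.3000030517578, 212.60000610351562], [177.5, 163.89999389648438], [390.6000061035156, 182.3000030517578], [386.3999938964844, 231.0]]
top end_housing 0.6 [212.0, 190.1] 3157 [[173.1999969482422, 207.1999969482422], [176.8000030517578, 164.8000030517578], [253.60000610351562, 171.1999969482422], [250.10000610351562, 213.60000610351562]]
top carriage 0.64 [328.9, 196.1] 2557 [[249.5, 214.60000610351562], [252.1999969482422, 174.10000610351562], [362.6000061035156, 181.5], [359.8999938964844, 222.0]]
(array([0.446154  , 0.25319109]), np.float64(0.9186282215695197))
(array([0.44283597, 0.254341  ]), np.float64(0.9566596194503171))
(array([0.4437258 , 0.25465292]), np.float64(0.9225932419045924))
```

View pics/topz.png

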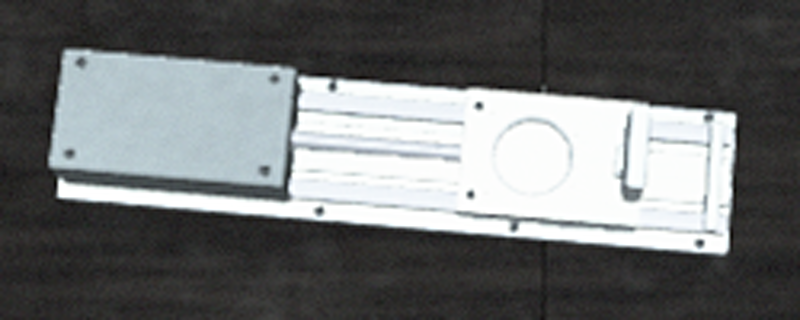

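The zoomed top view (3.2×, offset 160,150) shows housing top corners at (64,48), (297,67), (287,188) and (50,168). Bed corners are at (57,198), (727,254) and (736,112). The nest rim centre is at (532,156).

```bash
python3 - <<'E'
from h import *
p=lambda u,v:(160+u/3.2-.34,150+v/3.2-.34)
H=np.array([atz("top",p(*q),.056) for q in((64,48),(297,67),(287,188),(50,168))])
B=np.array([atz("top",p(*q),.010) for q in((57,198),(727,254),(736,112))])
N=atz("top",p(532,156),.037)
print(H.round(4),H.mean(0).round(4),B.round(4),N.round(4))
d=B[0]-B[1]; print("bed len",np.linalg.norm(d),"wid",np.linalg.norm(B[2]-B[1]))
for d in(d,H[0]-H[1],H[3]-H[2]): print(np.degrees(np.arctan2(-d[0],d[1])), np.linalg.norm(d))
d=B[2]-B[1];print(np.degrees(np.arctan2(d[1],d[0])))
c=(B[0]+B[1])/2;print(B[0],B[1])
E
```

```text
[[0.635  0.3418 0.056 ]
 [0.6247 0.2019 0.056 ]
 [0.5504 0.2058 0.056 ]
 [0.561  0.3463 0.056 ]] [0.5928 0.2739 0.056 ] [[ 0.5532  0.3523  0.01  ]
 [ 0.5221 -0.0605  0.01  ]
 [ 0.6124 -0.0673  0.01  ]] [0.5761 0.0604 0.037 ]
bed len 0.4140254451609921 wid 0.09056030385349279
-4.300551418172036 0.4140254451609921
-4.196419572097487 0.14020013120856256
-4.350494367013854 0.14098457046032445
-4.274411988528474
[0.55317473 0.35233106 0.01      ] [ 0.52212765 -0.06052866  0.01      ]
```

The geometry checks out: the bed measures 414 × 90.6 mm and the housing 140 × 74 mm. The nest is 12 mm ahead of the carriage origin, and rail yaw is -4.28°. Now I move to above the sample.

Call:
{"method": "step_arm", "body": {
  "steps": [
    [0.4,-0.6,0,0],
    [0.66,-0.97,0,0],
    [0.66,-0.97,0,0],
    [0.66,-0.97,0,0],
    [0.66,-0.97,0,0]
  ],
  "fingers": 0.75
}}

```text
clock: 2.12
ee_pos: [0.2679, -0.3334, 0.2147]
tool_rot: [0.0, 0.988, 0.155, 0.0]
contact_force: [1.8, -0.4, 0.1]
opening: 0.069
grip_force: 0.0
```

Call:
{"method": "step_arm", "body": {
  "steps": [
    [0.66,-0.97,0,0],
    [0.66,-0.97,0,0],
    [0.66,-0.97,0,0],
    [0.66,-0.97,0,0],
    [0.66,-0.97,0,0]
  ]
}}

```text
clock: 2.75
ee_pos: [0.3508, -0.0519, 0.2151]
tool_rot: [0.0, 0.988, 0.155, 0.001]
contact_force: [1.6, -0.8, -0.5]
opening: 0.0688
grip_force: 0.0
```

Call:
{"method": "step_arm", "body": {
  "steps": [
    [0.66,-0.97,0,0],
    [0.66,-0.97,0,0],
    [0.66,-0.97,0,0],
    [0.66,-0.97,0,0],
    [0.4,-0.5,0,0]
  ]
}}

```text
clock: 3.38
ee_pos: [0.4283, 0.2043, 0.2147]
tool_rot: [-0.0, 0.988, 0.156, 0.0]
contact_force: [0.1, -0.3, 0.3]
opening: 0.0689
grip_force: 0.0
```

```bash
python3 - <<'E'
from h import *
c=calibration("wrist"); im=snapshot("wrist"); cv2.imwrite("pics/w1.png",im[:,:,::-1])
s=observe();print(s["ee_pos"],s["clock"],ray("wrist",[320,240],c))
print(proj("wrist",[[.444,.2545,.048],[.444,.2545,0],[.5766,.0607,.037]],c))
for q in silhouettes("sample_mid","wrist"):
    print(q["conf"],q["at"],q["region"].sum())
    try: print(fitcyl([("wrist",c,q["region"])],[.444,.2545],.0215,0,.048))
    except Exception as e: print(e)
for m in mark_of("sample_mid","wrist"): print(m["conf"],m["at"],atz("wrist",m["at"],.024,c))
E
```

```text
[0.42983339 0.20642254 0.21490517] 3.425 (array([0.48937538, 0.22592695, 0.38470918]), array([-0.22815104, -0.081896  , -0.97023492]))
[[267.46439929 181.81012209]
 [273.52915739 176.62292466]
 [542.03092619  99.50162911]]
0.81 [239.9, 254.8] 1957
(array([0.444 , 0.2545]), np.float64(0.0))
0.72 [268.8, 175.9] 2298
(array([0.44470999, 0.25542633]), np.float64(0.9751426352021))
0.57 [268.9, 178.5] [0.44397013 0.25615196 0.024     ]
0.55 [238.5, 260.6] [0.36220471 0.2615342  0.024     ]
```

View pics/w1.png

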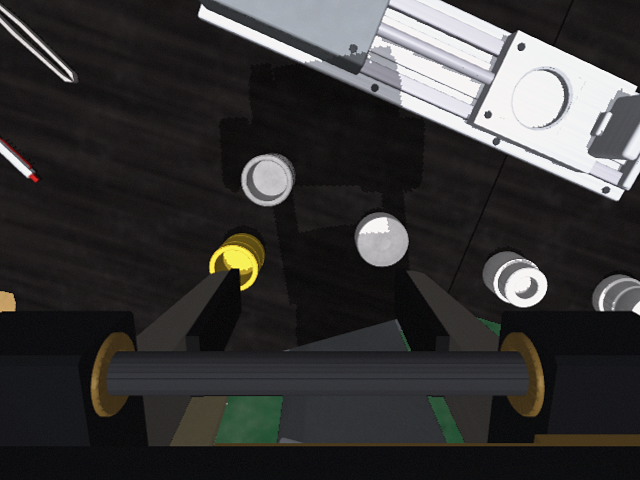

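The wrist view shows the tube at (268,178) and the nest rim at (541,98); both agree with the top-view estimates to about 1 mm. Moving over it and descending.

Call:
{"method": "step_arm", "body": {
  "steps": [
    [0.3,-0.42,0.2,0],
    [0.28,-0.42,0.4,0],
    [0,0,0.7,0],
    [0,0,0.7,0],
    [0,0,0.4,0]
  ]
}}

```text
clock: 4.15
ee_pos: [0.4415, 0.2485, 0.0931]
tool_rot: [0.0, 0.988, 0.155, -0.001]
contact_force: [1.9, -0.2, 0.2]
opening: 0.0687
grip_force: 0.0
```

```bash
python3 - <<'E'
from h import *
snapshot("top")
s=observe();print(s["ee_pos"],s["qd"].round(3),s["joint_positions"].round(2),s["contact_force"])
d=np.array([.4445,.2552])-s["ee_pos"][:2]; print(d, d@[.9518,.3068]/.05, d@[.3068,-.9518]/.05)
E
```

```text
[0.44051341 0.24797154 0.09144188] [ 0.001 -0.032 -0.014  0.     0.078  0.   ] [ 0.51  0.33  1.99 -0.    0.82  1.77] [-1.31910913 -1.5518427  -2.44537787]
[0.00398659 0.00722846] 0.12024260081991621 -0.11313917441192642
```

Call:
{"method": "step_arm", "body": {
  "steps": [
    [0.12,-0.11,0.3,0],
    [0,0,0.4,0],
    [0,0,0.4,0],
    [0,0,0.3,0],
    [0,0,0.12,0]
  ]
}}

```text
clock: 4.82
ee_pos: [0.4466, 0.2573, 0.0181]
tool_rot: [0.0, 0.988, 0.155, -0.0]
contact_force: [0.4, 0.2, -0.2]
opening: 0.0692
grip_force: 0.0
```

```bash
python3 - <<'E'
from h import *
for i in range(2):
    snapshot("top")
    s=observe();print(s["ee_pos"],s["contact_force"])
    d=np.array([.4445,.2552])-s["ee_pos"][:2]; print(d, d@[.9518,.3068]/.05, d@[.3068,-.9518]/.05)
E
```

```text
[0.44642256 0.25725096 0.01780068] [-0.40680089 -1.54946448  0.88630414]
[-0.00192256 -0.00205096] -0.04918245892647338 0.027245310868752124
[0.44653408 0.25733652 0.0183214 ] [-0.3625091  -0.27936105 -0.05913491]
[-0.00203408 -0.00213652] -0.05183047526981404 0.028189587641909986
```

Call:
{"method": "step_arm", "body": {
  "steps": [
    [-0.05,0.03,0.04,0],
    [0,0,0,0],
    [0,0,0,0],
    [0,0,0,0],
    [0,0,0,0]
  ]
}}

```text
clock: 5.55
ee_pos: [0.4447, 0.2553, 0.0167]
tool_rot: [-0.0, 0.988, 0.155, 0.0]
contact_force: [-0.5, -0.4, -0.4]
opening: 0.069
grip_force: 0.0
```

Call:
{"method": "step_arm", "body": {
  "steps": [
    [0,0,0,0],
    [0,0,0,0],
    [0,0,0,0],
    [0,0,0,0],
    [0,0,0,0]
  ],
  "fingers": 0.0
}}

```text
clock: 6.18
ee_pos: [0.4446, 0.2552, 0.0166]
tool_rot: [0.0, 0.988, 0.155, -0.0]
contact_force: [0.4, -1.4, 1.4]
opening: 0.0419
grip_force: 30.0
```

Call:
{"method": "step_arm", "body": {
  "steps": [
    [0,0,-0.2,0],
    [0,0,-0.5,0],
    [0,0,-0.7,0],
    [0,0,-0.5,0],
    [0,0,0,0]
  ]
}}

```text
clock: 6.8
ee_pos: [0.4459, 0.256, 0.1136]
tool_rot: [-0.001, 0.988, 0.155, 0.002]
contact_force: [-0.3, 0.6, -2.2]
opening: 0.0422
grip_force: 30.0
```

Call:
{"method": "step_arm", "body": {
  "steps": [
    [0,0,0,-9.7],
    [0,0,0,-9.7],
    [0,0,0,-9.7],
    [0,0,0,-9.7],
    [0,0,0,-9.7]
  ]
}}

```text
clock: 7.42
ee_pos: [0.4439, 0.2548, 0.1103]
tool_rot: [-0.0, 0.835, 0.55, -0.001]
contact_force: [-0.6, -0.4, -1.8]
opening: 0.0418
grip_force: 30.0
```

Call:
{"method": "step_arm", "body": {
  "steps": [
    [0,0,0,-9.7],
    [0,0,0,-9.6],
    [-0.5,0.4,0,0],
    [-0.8,0.6,0,0],
    [-0.8,0.6,0,0]
  ]
}}

```text
clock: 8.05
ee_pos: [0.5164, 0.1433, 0.1104]
tool_rot: [-0.0, 0.733, 0.68, -0.001]
contact_force: [0.9, 0.6, -1.3]
opening: 0.0419
grip_force: 30.0
```

Call:
{"method": "step_arm", "body": {
  "steps": [
    [-0.8,0.6,0,0],
    [-0.6,0.5,0,0],
    [-0.2,0.2,0,0],
    [0,0,0,0],
    [0,0,0,0]
  ]
}}

```text
clock: 8.68
ee_pos: [0.5742, 0.0608, 0.1111]
tool_rot: [-0.001, 0.733, 0.68, -0.0]
contact_force: [0.3, -0.6, -1.5]
opening: 0.0421
grip_force: 30.0
```

```bash
cat >> h.py <<'E'
from scipy.spatial.transform import Rotation as Rn
def st():
    s=observe(); q=s["tool_rot"]; R=Rn.from_quat([q[1],q[2],q[3],q[0]]).as_matrix(); return s,R
E
python3 - <<'E'
from h import *
c=calibration("wrist"); im=snapshot("wrist"); cv2.imwrite("pics/w2.png",im[:,:,::-1])
s,R=st(); print(s["ee_pos"],R.round(4).tolist(),s["opening"],s["joint_positions"].round(2))
d=np.array([.5766,.0607,s["ee_pos"][2]])-s["ee_pos"]; print((R.T@d)/.05)
e=s["ee_pos"]; zb=e[2]-.0163
print(proj("wrist",[[.5766,.0607,.037]],c),zb)
for q in silhouettes("sample_mid","wrist"):
    print(q["conf"],q["at"],q["region"].sum())
for n in("scene","top"):
    snapshot(n);cc=calibration(n)
    for q in silhouettes("sample_mid",n):print(n,q["conf"],q["at"],q["region"].sum(),proj(n,[*e[:2],zb+.024]))
E
```

```text
[0.57426022 0.06087977 0.11127751] [[0.0745, 0.9972, -0.001], [0.9972, -0.0745, 0.0002], [0.0001, -0.001, -1.0]] 0.04186095243883765 [0.1  0.4  1.82 0.   0.92 0.18]
[-9.99247596e-05  4.69333173e-02 -4.77632769e-05]
[[323.16340109 248.7784821 ]] 0.0949775132714847
0.85 [318.4, 297.2] 10714
scene 0.7 [349.9, 371.3] 1578 [[295.16951374 194.00768025]]
scene 0.67 [291.0, 193.6] 800 [[295.16951374 194.00768025]]
top 0.88 [218.2, 308.2] 520 [[326.60074819 188.34244455]]
```

View pics/w2.png

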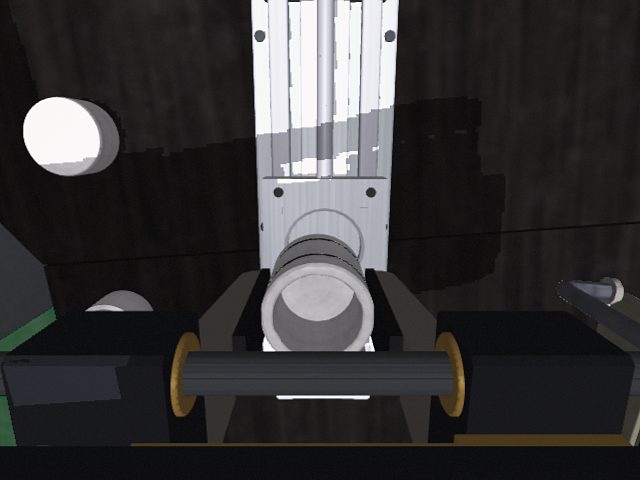

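The wrist view shows the held tube's top rim centred near (318,313) and the nest's visible arc with its apex at (324,209), sides at about columns 286 and 363. I compare those with predictions.

```bash
python3 - <<'E'
from h import *
c=calibration("wrist"); s,R=st(); e=s["ee_pos"]; a=np.linspace(0,2*np.pi,361)
def circ(x,y,r,z): return proj("wrist",[[x+r*np.cos(t),y+r*np.sin(t),z] for t in a],c)
for r in(.02325,.0245):
    p=circ(.5766,.0607,r,.037); print("nest pred min/max",p.min(0),p.max(0),"apex",p[p[:,1].argmin()])
zt=e[2]-.0163+.048
p=circ(e[0],e[1],.0215,zt); print("rim pred",p.min(0),p.max(0))
im=cv2.imread("pics/w2.png")
cv2.imwrite("pics/w2z.png",cv2.resize(im[195:365,250:390],None,fx=3.5,fy=3.5,interpolation=cv2.INTER_CUBIC))
E
```

```text
nest pred min/max [284.5138284  211.45577207] [358.63250381 283.022498  ] apex [321.5254697  211.45577207]
nest pred min/max [282.52092068 209.44466671] [360.62605363 284.86294768] apex [321.5229838  209.44466671]
rim pred [262.55298632 269.1679483 ] [378.30039039 375.82044869]
```

View pics/w2z.png

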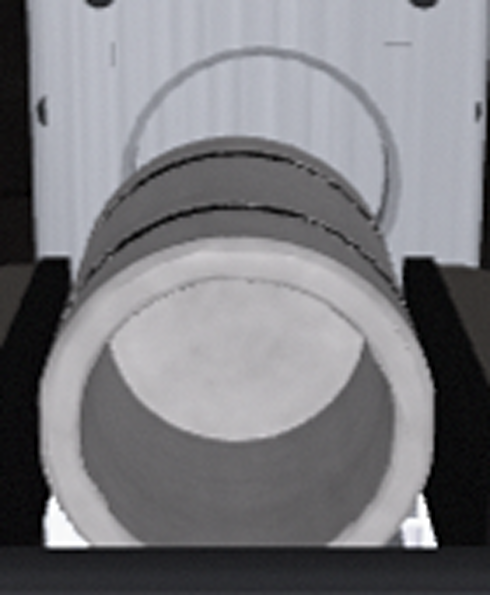

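The nest's ring appears about 2 mm further right (+x) than nominal. I split the difference and lower the tube to just above the nest, so I can compare the two directly with no parallax.

Call:
{"method": "step_arm", "body": {
  "steps": [
    [0,0.07,0.2,0],
    [0,0,0.3,0],
    [0,0,0.3,0],
    [0,0,0.2,0],
    [0,0,0,0]
  ]
}}

```text
clock: 9.6
ee_pos: [0.5779, 0.0594, 0.0603]
tool_rot: [-0.001, 0.733, 0.68, -0.001]
contact_force: [0.2, 0.4, -1.2]
opening: 0.0418
grip_force: 30.0
```

```bash
python3 - <<'E'
from h import *
c=calibration("wrist"); im=snapshot("wrist")
s,R=st(); e=s["ee_pos"]; print(e,s["contact_force"])
a=np.linspace(0,2*np.pi,361)
def circ(x,y,r,z): return proj("wrist",[[x+r*np.cos(t),y+r*np.sin(t),z] for t in a],c)
p=circ(.5766,.0607,.0245,.037); print("nest pred",p.min(0),p.max(0))
p=circ(e[0],e[1],.0215,e[2]+.0317); print("rim pred",p.min(0),p.max(0))
p=circ(e[0],e[1],.0215,e[2]-.0163); print("base pred",p.min(0),p.max(0))
np.save("w3.npy",im)
cv2.imwrite("pics/w3z.png",cv2.resize(im[195:365,250:390,::-1],None,fx=3.5,fy=3.5,interpolation=cv2.INTER_CUBIC))
im=snapshot("scene"); cv2.imwrite("pics/s3.png",im[:,:,::-1])
E
```

```text
[0.57845768 0.05943617 0.06107762] [ 0.26665944 -1.09533852 -0.93700322]
nest pred [268.1973763  225.69149423] [365.56853607 318.27828925]
rim pred [263.53814405 269.63348261] [379.87234558 376.75386551]
base pred [276.53437323 237.66296945] [365.15936587 321.54400853]
```

View pics/w3z.png

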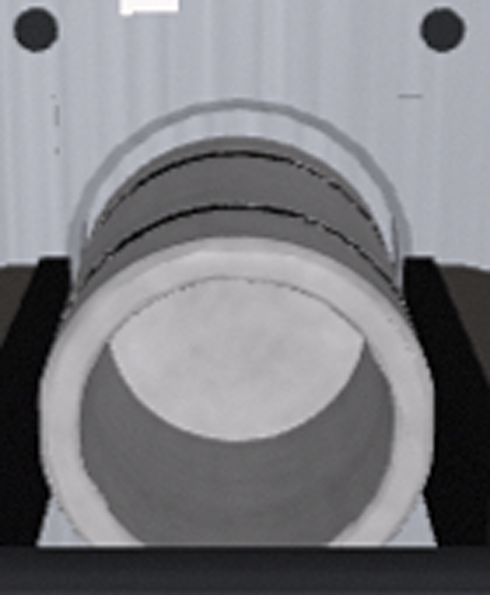

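The crop shows the nest ring centred at u≈239.5, with its apex at v=99. The tube base is centred at u≈238, with its apex at v=135. Accounting for perspective they agree within about 0.5 mm, so I insert slowly.

Call:
{"method": "step_arm", "body": {
  "steps": [
    [0.01,0.005,0.06,0],
    [0,0,0.06,0],
    [0,0,0.05,0],
    [0,0,0.03,0],
    [0,0,0,0]
  ]
}}

```text
clock: 10.32
ee_pos: [0.5789, 0.06, 0.0515]
tool_rot: [-0.0, 0.733, 0.68, -0.0]
contact_force: [-0.4, 0.7, -2.0]
opening: 0.0421
grip_force: 30.0
```

Call:
{"method": "step_arm", "body": {
  "steps": [
    [0,0,0.03,0],
    [0,0,0.03,0],
    [0,0,0.02,0],
    [0,0,0,0],
    [0,0,0,0]
  ]
}}

```text
clock: 10.95
ee_pos: [0.579, 0.06, 0.0476]
tool_rot: [-0.0, 0.733, 0.68, -0.0]
contact_force: [1.4, -0.2, -1.3]
opening: 0.0423
grip_force: 30.0
```

Call:
{"method": "step_arm", "body": {
  "steps": [
    [0,0,0.02,0],
    [0,0,0.02,0],
    [0,0,0.01,0],
    [0,0,0,0],
    [0,0,0,0]
  ]
}}

```text
clock: 11.58
ee_pos: [0.5791, 0.06, 0.0451]
tool_rot: [0.0, 0.733, 0.68, 0.0]
contact_force: [-0.2, -0.1, -1.5]
opening: 0.0423
grip_force: 30.0
```

```bash
python3 - <<'E'
from h import *
im=snapshot("wrist");s,R=st(); print(s["ee_pos"],s["contact_force"])
a=im[195:365,250:390,::-1]; b=snapshot("scene")[170:270,250:350,::-1]
A=cv2.resize(a,None,fx=3,fy=3,interpolation=cv2.INTER_CUBIC);B=cv2.resize(b,(376,510),interpolation=cv2.INTER_CUBIC)
cv2.imwrite("pics/w4.png",np.hstack([A,B[:510]]))
E
```

```text
[0.57904006 0.05999667 0.04509478] [ 0.6100545   0.57129445 -1.14003852]
```

View pics/w4.png

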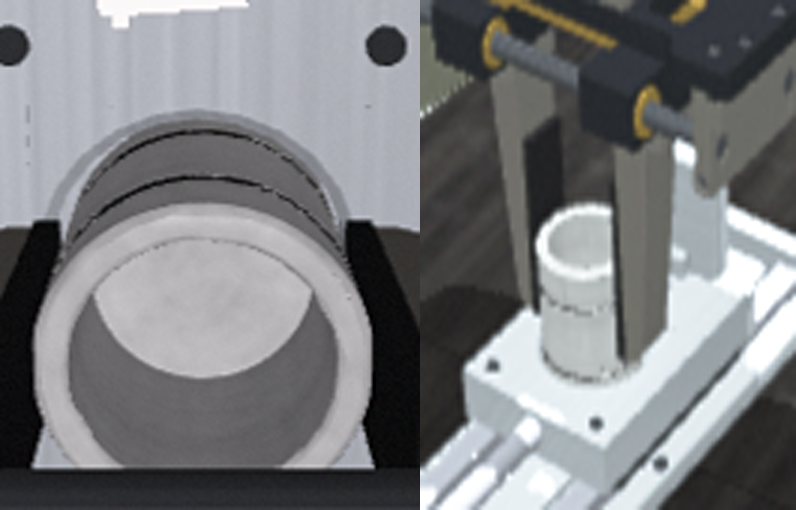

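Both views show the tube sunk in the nest, upright, with no side force. Releasing and rising.

Call:
{"method": "step_arm", "body": {
  "steps": [
    [0,0,0.01,0],
    [0,0,0,0],
    [0,0,0,0],
    [0,0,0,0],
    [0,0,0,0]
  ]
}}

```text
clock: 12.3
ee_pos: [0.5791, 0.06, 0.0446]
tool_rot: [0.0, 0.733, 0.68, 0.0]
contact_force: [0.6, 0.1, -0.9]
opening: 0.0419
grip_force: 30.0
```

Call:
{"method": "step_arm", "body": {
  "steps": [
    [0,0,0,0],
    [0,0,0,0],
    [0,0,0,0],
    [0,0,0,0],
    [0,0,0,0]
  ],
  "fingers": 0.65
}}

```text
clock: 12.92
ee_pos: [0.579, 0.06, 0.0446]
tool_rot: [0.0, 0.733, 0.68, 0.0]
contact_force: [0.5, 0.2, -0.8]
opening: 0.0598
grip_force: 0.0
```

Call:
{"method": "step_arm", "body": {
  "steps": [
    [0,0,-0.2,0],
    [0,0,-0.4,0],
    [0,0,-0.6,0],
    [0,0,-0.5,0],
    [0,0,0,0]
  ]
}}

```text
clock: 13.55
ee_pos: [0.5806, 0.0602, 0.132]
tool_rot: [0.001, 0.733, 0.68, 0.002]
contact_force: [0.6, 0.6, 0.5]
opening: 0.06
grip_force: 0.0
```

```bash
python3 - <<'E'
from h import *
im=snapshot("wrist");c=calibration("wrist");s,R=st(); print(s["ee_pos"],s["contact_force"])
n=np.array([.579,.0605]);t=np.array([.0747,.9972]);x=np.array([.9972,-.0747]); r=n-.067*t
print("tab rear",r, proj("wrist",[[*(r+x*u),.081] for u in(-.025,.025)]+[[*(r+.012*t+x*u),.081] for u in(-.025,.025)],c))
for m in mark_of("tab_rear","wrist"): print(m["conf"],m["at"],atz("wrist",m["at"],.059,c))
cv2.imwrite("pics/w5.png",im[:,:,::-1])
E
```

```text
[0.57959248 0.06006262 0.13049716] [-1.21578724 -0.60084632 -0.16037859]
tab rear [ 0.5739951 -0.0063124] [[276.63762806 365.77680423]
 [359.15412945 365.71642284]
 [276.17180756 347.80376199]
 [359.65018904 347.74978485]]
```

View pics/w5.png

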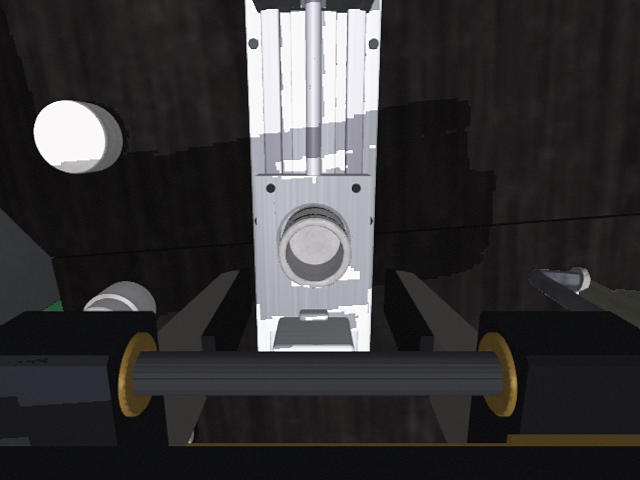

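The tube stands in the nest at (314,246), and the tab lies along rows ~318–348 as predicted. I go behind the tab with the fingers closed.

Call:
{"method": "step_arm", "body": {
  "steps": [
    [-0.3,0,0,0],
    [-0.6,0,0,0],
    [-0.6,0,0,0],
    [-0.36,0,0,0],
    [0,0,0,0]
  ],
  "fingers": 0.0
}}

```text
clock: 14.28
ee_pos: [0.5715, -0.034, 0.1291]
tool_rot: [-0.0, 0.734, 0.679, -0.0]
contact_force: [0.3, 0.2, -0.1]
opening: 0.0117
grip_force: 0.0
```

Call:
{"method": "step_arm", "body": {
  "steps": [
    [0,0,0.3,0],
    [0,0,0.5,0],
    [0,0,0.5,0],
    [0,0,0.3,0],
    [0,0,0.1,0]
  ]
}}

```text
clock: 14.9
ee_pos: [0.5713, -0.0321, 0.0433]
tool_rot: [-0.001, 0.733, 0.68, -0.001]
contact_force: [-0.2, 0.3, 0.8]
opening: 0.0002
grip_force: 0.0
```

```bash
python3 - <<'E'
from h import *
im=snapshot("scene");s,R=st(); print(s["ee_pos"],s["contact_force"],R.round(3).tolist())
t=np.array([.0747,.9972]); print("gap to tab face (TCP)",(np.array([.574,-.0063])-s["ee_pos"][:2])@t,(np.array([.574,-.0063])-s["ee_pos"][:2])@[.9972,-.0747])
E
```

```text
[ 0.57153208 -0.03228869  0.04343795] [ 0.40166754 -0.56529803  0.10542137] [[0.075, 0.997, -0.001], [0.997, -0.075, 0.0], [0.0, -0.001, -1.0]]
gap to tab face (TCP) 0.026100272543564285 0.0005196530264633842
```

Call:
{"method": "step_arm", "body": {
  "steps": [
    [0.05,0,0,0],
    [0.05,0,0,0],
    [0.05,0,0,0],
    [0.05,0,0,0],
    [0.04,0,0,0]
  ]
}}

```text
clock: 15.58
ee_pos: [0.573, -0.0206, 0.0447]
tool_rot: [0.0, 0.733, 0.68, 0.0]
contact_force: [0.6, -0.3, -0.3]
opening: 0.0006
grip_force: 0.0
```

Call:
{"method": "step_arm", "body": {
  "steps": [
    [0.01,0,0,0],
    [0.01,0,0,0],
    [0.01,0,0,0],
    [0.01,0,0,0],
    [0.01,0,0,0]
  ]
}}

```text
clock: 16.2
ee_pos: [0.5731, -0.0183, 0.0446]
tool_rot: [-0.0, 0.733, 0.68, -0.0]
contact_force: [-0.5, -0.5, -0.2]
opening: 0.0005
grip_force: 0.0
```

Call:
{"method": "step_arm", "body": {
  "steps": [
    [0.01,0,0,0],
    [0.01,0,0,0],
    [0.01,0,0,0],
    [0.01,0,0,0],
    [0.01,0,0,0]
  ]
}}

```text
clock: 16.82
ee_pos: [0.5733, -0.016, 0.0446]
tool_rot: [0.0, 0.733, 0.68, -0.0]
contact_force: [0.4, -3.2, 1.1]
opening: 0.0005
grip_force: 1.8
```

Call:
{"method": "step_arm", "body": {
  "steps": [
    [0.005,0,0,0],
    [0.005,0,0,0],
    [0.005,0,0,0],
    [0.005,0,0,0],
    [0,0,0,0]
  ]
}}

```text
clock: 17.45
ee_pos: [0.5733, -0.0153, 0.0446]
tool_rot: [0.0, 0.733, 0.68, -0.0]
contact_force: [-0.7, -7.0, 0.6]
opening: 0.0003
grip_force: 3.3
```

Call:
{"method": "step_arm", "body": {
  "steps": [
    [0.005,0,0,0],
    [0.005,0,0,0],
    [0.005,0,0,0],
    [0.005,0,0,0],
    [0.005,0,0,0]
  ]
}}

```text
clock: 18.08
ee_pos: [0.5734, -0.0145, 0.0447]
tool_rot: [0.0, 0.733, 0.68, -0.0]
contact_force: [-2.1, -9.1, 1.9]
opening: 0.0004
grip_force: 4.9
```

Call:
{"method": "step_arm", "body": {
  "steps": [
    [0.005,0,0,0],
    [0.005,0,0,0],
    [0.005,0,0,0],
    [0.005,0,0,0],
    [0.005,0,0,0]
  ]
}}

```text
clock: 18.7
ee_pos: [0.5734, -0.0142, 0.0446]
tool_rot: [0.001, 0.733, 0.68, -0.001]
contact_force: [-1.5, -15.8, 1.7]
opening: 0.0003
grip_force: 8.0
```

Call:
{"method": "step_arm", "body": {
  "steps": [
    [0.003,0,0,0],
    [0,0,0,0],
    [0.003,0,0,0],
    [0,0,0,0],
    [0,0,0,0]
  ]
}}

```text
clock: 19.32
ee_pos: [0.5735, -0.0133, 0.0447]
tool_rot: [0.001, 0.733, 0.68, -0.001]
contact_force: [-0.9, -10.8, 1.1]
opening: 0.0008
grip_force: 5.7
```

Call:
{"method": "step_arm", "body": {
  "steps": [
    [0.005,0,0,0],
    [0.005,0,0,0],
    [0.005,0,0,0],
    [0.005,0,0,0],
    [0.005,0,0,0]
  ]
}}

```text
clock: 19.95
ee_pos: [0.5736, -0.0122, 0.0447]
tool_rot: [0.001, 0.733, 0.68, -0.001]
contact_force: [-1.4, -12.9, 3.0]
opening: 0.0004
grip_force: 6.6
```

Call:
{"method": "step_arm", "body": {
  "steps": [
    [0.006,0,0,0],
    [0.006,0,0,0],
    [0.006,0,0,0],
    [0.006,0,0,0],
    [0.006,0,0,0]
  ]
}}

```text
clock: 20.58
ee_pos: [0.5737, -0.0103, 0.0446]
tool_rot: [0.0, 0.733, 0.68, -0.001]
contact_force: [-0.2, -6.7, 0.3]
opening: 0.0004
grip_force: 3.1
```

Call:
{"method": "step_arm", "body": {
  "steps": [
    [0.01,0,0,0],
    [0.01,0,0,0],
    [0.01,0,0,0],
    [0.01,0,0,0],
    [0.01,0,0,0]
  ]
}}

```text
clock: 21.2
ee_pos: [0.5739, -0.0072, 0.0446]
tool_rot: [0.0, 0.733, 0.68, -0.0]
contact_force: [-0.4, -4.9, 1.3]
opening: 0.0003
grip_force: 2.4
```

Call:
{"method": "step_arm", "body": {
  "steps": [
    [0.01,0,0,0],
    [0.01,0,0,0],
    [0.01,0,0,0],
    [0.01,0,0,0],
    [0.01,0,0,0]
  ]
}}

```text
clock: 21.82
ee_pos: [0.5742, -0.004, 0.0446]
tool_rot: [-0.0, 0.733, 0.68, 0.0]
contact_force: [0.2, -1.5, 0.6]
opening: 0.0007
grip_force: 1.0
```

It has broken free; running on toward the start of the stop range.

Call:
{"method": "step_arm", "body": {
  "steps": [
    [0.02,0,0,0],
    [0.03,0,0,0],
    [0.04,0,0,0],
    [0.04,0,0,0],
    [0.04,0,0,0]
  ]
}}

```text
clock: 22.45
ee_pos: [0.5748, 0.0044, 0.0446]
tool_rot: [0.0, 0.733, 0.68, -0.0]
contact_force: [0.4, -2.4, 0.1]
opening: 0.0005
grip_force: 1.1
```

Call:
{"method": "step_arm", "body": {
  "steps": [
    [0.04,0,0,0],
    [0.04,0,0,0],
    [0.04,0,0,0],
    [0.04,0,0,0],
    [0.04,0,0,0]
  ]
}}

```text
clock: 23.08
ee_pos: [0.5756, 0.0143, 0.0446]
tool_rot: [0.0, 0.733, 0.68, -0.0]
contact_force: [-0.1, -1.3, 1.3]
opening: 0.0002
grip_force: 1.1
```

Call:
{"method": "step_arm", "body": {
  "steps": [
    [0.04,0,0,0],
    [0.04,0,0,0],
    [0.04,0,0,0],
    [0.03,0,0,0],
    [0.03,0,0,0]
  ]
}}

```text
clock: 23.7
ee_pos: [0.5763, 0.0232, 0.0446]
tool_rot: [0.0, 0.733, 0.68, 0.0]
contact_force: [0.6, -2.1, 0.1]
opening: 0.0007
grip_force: 1.0
```

Call:
{"method": "step_arm", "body": {
  "steps": [
    [0.03,0,0,0],
    [0.03,0,0,0],
    [0.03,0,0,0],
    [0.03,0,0,0],
    [0.03,0,0,0]
  ]
}}

```text
clock: 24.32
ee_pos: [0.5768, 0.0307, 0.0446]
tool_rot: [0.0, 0.733, 0.68, 0.0]
contact_force: [0.2, -1.4, -0.0]
opening: 0.0006
grip_force: 1.0
```

Call:
{"method": "step_arm", "body": {
  "steps": [
    [0.03,0,0,0],
    [0.03,0,0,0],
    [0.03,0,0,0],
    [0.02,0,0,0],
    [0.02,0,0,0]
  ]
}}

```text
clock: 24.95
ee_pos: [0.5773, 0.0372, 0.0446]
tool_rot: [0.0, 0.733, 0.68, 0.0]
contact_force: [1.2, -1.6, -0.3]
opening: 0.0003
grip_force: 1.0
```

Call:
{"method": "step_arm", "body": {
  "steps": [
    [0.025,0,0,0],
    [0.025,0,0,0],
    [0.025,0,0,0],
    [0.025,0,0,0],
    [0.025,0,0,0]
  ]
}}

```text
clock: 25.58
ee_pos: [0.5778, 0.0434, 0.0446]
tool_rot: [0.0, 0.733, 0.68, 0.0]
contact_force: [0.5, -1.7, 0.2]
opening: 0.0006
grip_force: 1.0
```

Call:
{"method": "step_arm", "body": {
  "steps": [
    [0.025,0,0,0],
    [0.025,0,0,0],
    [0.025,0,0,0],
    [0.025,0,0,0],
    [0.025,0,0,0]
  ]
}}

```text
clock: 26.2
ee_pos: [0.5782, 0.0493, 0.0446]
tool_rot: [0.0, 0.733, 0.68, -0.0]
contact_force: [0.7, -5.7, 0.0]
opening: 0.0002
grip_force: 2.9
```

Call:
{"method": "step_arm", "body": {
  "steps": [
    [0.02,0,0,0],
    [0.02,0,0,0],
    [0.015,0,0,0],
    [0.01,0,0,0],
    [0,0,0,0]
  ]
}}

```text
clock: 26.82
ee_pos: [0.5784, 0.0518, 0.0446]
tool_rot: [0.0, 0.733, 0.68, -0.001]
contact_force: [0.3, -9.5, 1.4]
opening: 0.0
grip_force: 4.5
```

Call:
{"method": "step_arm", "body": {
  "steps": [
    [0.02,0,0,0],
    [0.02,0,0,0],
    [0.015,0,0,0],
    [0,0,0,0],
    [0,0,0,0]
  ]
}}

```text
clock: 27.45
ee_pos: [0.5786, 0.054, 0.0446]
tool_rot: [0.001, 0.733, 0.68, -0.001]
contact_force: [0.2, -12.7, 1.0]
opening: 0.0002
grip_force: 6.1
```

Call:
{"method": "step_arm", "body": {
  "steps": [
    [0.015,0,0,0],
    [0.01,0,0,0],
    [0,0,0,0],
    [0,0,0,0],
    [0,0,0,0]
  ]
}}

```text
clock: 28.08
ee_pos: [0.5786, 0.055, 0.0446]
tool_rot: [0.001, 0.733, 0.68, -0.001]
contact_force: [0.1, -14.0, 2.1]
opening: 0.0006
grip_force: 7.1
```

Call:
{"method": "step_arm", "body": {
  "steps": [
    [0,0,0,0],
    [0,0,0,0],
    [0,0,0,0],
    [0,0,0,0],
    [0,0,0,0]
  ]
}}

```text
clock: 28.7
ee_pos: [0.5786, 0.0549, 0.0446]
tool_rot: [0.001, 0.733, 0.68, -0.001]
contact_force: [-0.2, -14.3, 2.1]
opening: 0.0002
grip_force: 7.1
```

Call:
{"method": "step_arm", "body": {
  "steps": [
    [0,0,0,0],
    [0,0,0,0],
    [0,0,0,0],
    [0,0,0,0],
    [0,0,0,0]
  ]
}}

```text
clock: 29.32
ee_pos: [0.5786, 0.0549, 0.0446]
tool_rot: [0.001, 0.733, 0.68, -0.001]
contact_force: [1.7, -14.5, 2.3]
opening: 0.0003
grip_force: 7.1
```

It was held at 14 N for over a second. Backing off gently, then up.

Call:
{"method": "step_arm", "body": {
  "steps": [
    [-0.02,0,0,0],
    [-0.02,0,0,0],
    [-0.03,0,0,0],
    [-0.04,0,0,0],
    [-0.05,0,0,0]
  ]
}}

```text
clock: 29.95
ee_pos: [0.5782, 0.0488, 0.0446]
tool_rot: [-0.0, 0.733, 0.68, 0.0]
contact_force: [-0.3, -0.5, 0.4]
opening: 0.0004
grip_force: 0.4
```

Call:
{"method": "step_arm", "body": {
  "steps": [
    [-0.1,0,0,0],
    [-0.2,0,0,0],
    [-0.2,0,-0.1,0],
    [-0.1,0,-0.4,0],
    [0,0,-0.5,0]
  ]
}}

```text
clock: 30.58
ee_pos: [0.5754, 0.018, 0.095]
tool_rot: [-0.0, 0.734, 0.68, -0.0]
contact_force: [0.4, -0.1, -0.3]
opening: 0.0008
grip_force: 0.0
```

Call:
{"method": "step_arm", "body": {
  "steps": [
    [0,0,-0.7,0],
    [0,0,-0.7,0],
    [0,0,-0.4,0],
    [0,0,0,0],
    [0,0,0,0]
  ]
}}

```text
clock: 31.2
ee_pos: [0.5753, 0.0186, 0.1838]
tool_rot: [-0.0, 0.733, 0.68, -0.0]
contact_force: [-0.1, -0.6, -0.4]
opening: 0.0004
grip_force: 0.0
```

```bash
python3 - <<'E'
from h import *
a=snapshot("scene")[:,:,::-1][150:400,130:450]; b=snapshot("top")[:,:,::-1]; s,R=st(); print(s["ee_pos"],s["contact_force"],s["clock"])
cv2.imwrite("pics/end.png",np.vstack([cv2.resize(a,(448,350)),cv2.resize(b[140:300,160:440],(448,250))]))
E
```

```text
[0.57510295 0.01875191 0.18335495] [-0.28458054  0.69971333 -0.48823455] 31.3
```

View pics/end.png

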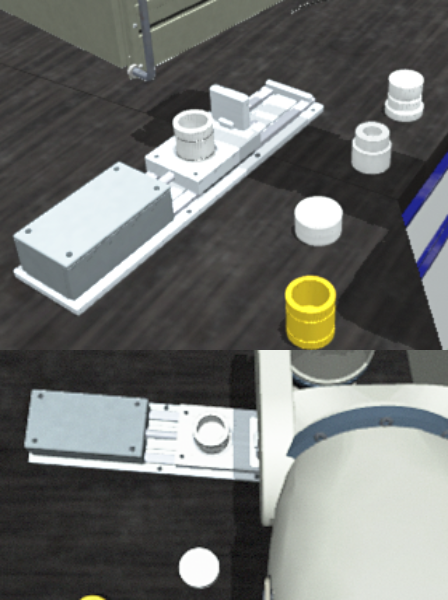

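The end pictures show the tube upright in the nest at (195,135), the carriage run forward on the rail, and the bystanders unmoved. The arm is clear of everything.

```bash
python3 -c "
from bench import job_done
print(job_done())"
```

```text
the job is handed in; nothing more can be done
None
```

I handed the job in at about 31 s: the tube stands upright in the nest and the carriage was held at about 14 N for over a second on what I take to be the hidden stop (force rose about 1.5 N per mm after roughly 65 mm of travel). The highest push I read was about 16 N, the other samples look unmoved in the final pictures, and the arm is clear; the hand-in returned no verdict.

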